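# Level the pouring plate with the spirit level and hold the level down

## Robot

A 6-joint arm with a two-finger parallel gripper is mounted at the origin on the work surface. World frame = base frame: x ahead of the robot, y to its left, z up, the work surface at z = 0. Lengths are in m, angles in rad, forces in N, time in s.
With the tool pointing down it reaches from about 0.3 to 0.775 m from the base axis. Payload 14.6 kg.
Tool frame: the origin (TCP) lies at the very end of the fingers, on their centre line; the grasp point (between the pads) lies 19 mm behind it; z points along the fingers, y is the line along which they close (so a half turn about z gives the same grasp; the last joint's range is limited). The gripper opens to 94 mm and grips with 3 to 60 N. Pads are 16 mm wide; open, the fingers measure 119 mm over their backs; the gripper's body (75 mm by 177 mm) begins 78 mm behind the grasp point.
Start: joints at [-0.067, 0.3, 1.521, -0, 1.321, -0.067], TCP at [0.55, -0, 0.205] pointing down, gripper open.
Joint ranges: [-3.03, 3.03], [-0.79, 2.21], [0.23, 2.52], [-1.04, 4.18], [0, 3.07], [-2.55, 2.55]. Speed limits (rad/s): [2.22, 2.22, 2.57, 3.14, 3.14, 3.14].

## Interface

Orientations are given as [roll, pitch, yaw] about the fixed x, y, z axes, in that order (R = Rz(yaw) Ry(pitch) Rx(roll)).
In Python, from station import ctrl gives the robot as it stands.
- The arm moves only by the tool move_arm, never from a script. Its argument "increments" is a list of rows, each a list of 7 numbers: the opening, from 0 (shut) to 1 (fully open), then the shift along the tool's x, y, z in units of 50 mm (1.0 is 50 mm), then the turn, a rotation vector about the tool's x, y, z in rad. In form: [[claw, tx, ty, tz, rx, ry, rz], ...]. A call has 1 to 20 rows; each row shifts and turns the commanded pose from where the row before left it, along the tool's axes as they then stand; what a row does not reach is not made up. A row lasts 1/10 s, in which the tool goes at most 50 mm and 8.59 degrees, less where a joint would pass 70% of its speed; a pose out of reach is approached as far as the arm can. A call is refused whole if a number of a shift passes 1 or a number of a turn 0.15, either way. A call with a gripper value outside its range is refused whole. The fingers move at their own pace and stop on an object; "force" is the grip in N (left out, the last holds). Time passes only in rows, so rows that do not move let the fingers close. It gives the time, the measured TCP pose, the force, the opening and the grip force at its end, in the units of the state.
- ctrl.get_obs(): the state, without advancing time (a new reading comes with each control period).
- ctrl.camera(name): name is "scene" or "side" or "wrist"; returns a dict with "color" (480x640x3 uint8, blue, green, red), "K" (3x3 intrinsics, pixels), "pose" (4x4, takes a point from camera to world coordinates); the wrist camera has in their place "tool_from_camera" (4x4, takes a point from camera to tool coordinates, whose origin is the TCP and whose axes are the flange's). Camera axes: x right, y down, z forward; pixel columns grow to the right and rows downward; lengths in m; the calibration is good to about 2 mm. The wrist camera is an equidistant fisheye: a pixel r from the principal point sees the ray r / f radians off the axis. A picture is of the moment at which its call begins: read the wrist's pose just before it. There is no depth.
- ctrl.hand_in(): hands the job in; it is judged then, once.
Trained networks look in a picture, given as the dict that the camera call returned (one of the last four; its "shot" number tells which), for a name from the list of things; names that differ only in an ending like _2 or _b are one class to them, and where a whole thing is asked for, a point or a joint stands for the part that bears it (a point fixed in the world has none). Each returns a list of dicts, best first, with "conf" (0 to 1); they miss things now and then, are a little off and sometimes report something else, mostly with a low value. They report only what shows in the picture. A call takes as long as a camera call. They do not tell look-alikes from the thing itself.
- ctrl.cut_out(name, picture): "mask" (480x640 bool, what is visible of it) and "centre" ([row, column] in pixels, amid what is visible of it).
The state is a dict: "time_s": time; "qpos": joint angles; "joint_vel": joint speeds; "tau": joint torques, N m; "ee_pos": TCP position; "eef_rot": TCP orientation; "force": force on the tool from outside, world axes, zero at the start; "moment": the same for the moment, N m; "grip_width": finger opening in m; "grip_force": force on a finger pad.
Only numpy, scipy, OpenCV 4.12 (cv2) and the standard library are available. Lean on these libraries where they do the work, as an engineer would, in place of code of your own. Each camera call takes 0.05 s, during which the arm holds its last target. There are 200 camera calls.

## Task

The levelling plate for pouring dishes is out of level: lay the spirit level lengthwise on the middle of the plate, between the two engraved lines, and press it down flat; then turn the black knob of the plate's screw foot until the bubble stands centred between its two rings. Finally press down on the level again, with about 10 newtons (the weight of a kilogram), and finish while you are still pressing, the bubble still centred, so that I can tighten the foot's lock nut. Leave the other things on the counter where they are.

Things in the scene. Friction and masses are not known exactly. Their poses are not given: they have to be found in the camera images.
- level_center (a point): centre of the loose spirit level: aluminium bar 150 x 24 x 42 mm (L x W x H), black ends, 0.26 kg, on its flat base left or right of the plate; 21 mm above its base. x along its length, z up. Flat sides, to be gripped across 24 mm. A 56 mm window in the middle of its top shows a green vial (its top 2 mm below the bar's) with two black rings; the top beside it is flat and solid.
- bubble (a joint): m; place of the 15 mm pale air bubble in the vial, + towards the level's +x end, 0 centred between the rings (20 mm apart), stops at +-0.0145. It goes to the higher end, 1.6 mm per milliradian of the level's lengthwise tilt, and needs about 2 s to settle after a movement.
- plate_mid (a point): where the middle of the level shall lie: on the top face of the bare aluminium levelling plate, 300 x 180 x 12 mm, top 52 mm above the counter. x lengthwise, from the end with two fixed feet to the end with the screw foot; z up. The plate reaches from -110 to +190 mm in x, +-90 mm in y of this point; the engraved lines run at y = +-22 mm, the screw foot is at x = +155 mm.
- foot_grip (a point): centre of the screw foot's black fluted knob, on its upright axis: 38 mm across, from 62 to 90 mm above the counter, 10 mm clear of the plate; its height does not change. Clockwise from above raises that end of the plate (per radian 2 mrad of tilt, 3.2 mm of bubble travel), counter-clockwise lowers it. It turns lightly (0.06 N m), stays where left, and starts 1.2 to 2.8 rad off level.
- level: the spirit level of level_center, as a whole; origin at the centre of its underside
- plate: the levelling plate of plate_mid, as a whole; it tilts slightly about the line through its two fixed feet; origin on that line, 80 mm before plate_mid in x and 16 mm below it
- slide_box: bystander: closed grey and white slide box, 120 x 76 x 35 mm, on the other side of the plate from the level; origin under its centre
- petri_stack: bystander: stack of three petri dishes, 90 mm diameter, 49 mm high; origin under its centre
- wash_bottle: bystander: white wash bottle, 64 mm diameter, 182 mm high with a thin bent spout; origin under its centre
- oil_bottle: bystander: small amber dropper bottle, 38 mm diameter, 95 mm high, between the robot and the plate; origin under its centre
- beaker: bystander: glass beaker, 68 mm diameter, 85 mm high, on the far left; origin under its centre
Not all that is in view belongs to the job. Of the things that look like the level, the smallest one is meant.

How it is judged:
On the way, in this order (a step that is already met when the one before it is completed fails the run):
1. the level lies lengthwise on the middle of the plate and is pressed down on it (over 5 N) (angle between the x axis of level_center and the x axis of plate_mid, either way round below 0.2 rad and x of level_center in the frame of plate_mid between -0.05 and 0.04 m and y of level_center in the frame of plate_mid between -0.03 and 0.03 m and z of level_center in the frame of plate_mid below 0.025 m and angle between level_center's own z axis and vertical below 0.05 rad and contact force between level and plate above 5 N), for 0.1 s.
2. with the level on the plate, the foot is turned until the plate is level and the bubble is centred (angle between the x axis of level_center and the x axis of plate_mid, either way round below 0.2 rad and x of level_center in the frame of plate_mid between -0.05 and 0.04 m and y of level_center in the frame of plate_mid between -0.03 and 0.03 m and z of level_center in the frame of plate_mid below 0.025 m and angle between level_center's own z axis and vertical below 0.05 rad and angle between plate_mid's own z axis and vertical below 0.0016 rad and value of joint bubble between -0.0026 and 0.0026 m), for 0.3 s.
At the end, for the whole second after the job is handed in: level lengthwise on the plate (within 0.2 rad; -50 to +40 mm lengthwise, 30 mm sideways of the mark), plate level within 1.6 mrad, bubble within 2.6 mm of centre, fingers pressing the level: 5 to 35 N between level and plate, its weight included, all at rest (all of step 2 and contact force between level and plate between 5 and 35 N and contact force between the fingers and level above 2 N and linear speed of level below 0.01 m/s); the arm keeps its last pose, push and grip.
It fails at once if a bystander is pushed about (more than 40 mm) or knocked over (distance of any of slide_box, petri_stack, wash_bottle, oil_bottle, beaker from where it was at the start of the episode above 0.04 m or angle between any of slide_box, petri_stack, wash_bottle, oil_bottle, beaker's own z axis and vertical above 0.6 rad).
It fails at once if the level is pressed on the plate with more than 60 N (contact force between level and plate above 60 N).
It also fails if it takes over 72 s, if anything falls off the work surface, if the arm or the gripper's body presses on something with over 40 N, if the wrist force passes 120 N, or if a joint passes its speed limit or range.

## Working session

There is one attempt and no reset: what is moved stays moved. The work goes in short steps, Python scripts to look and compute and a tool call to move; the robot and the scene stay as the last step left them, time stands still between calls to the robot, and variables do not carry over. Pictures are saved under pics/ and viewed, at most 10 in all, crops included, and the job is handed in when it is done.

Besides the shell and the picture viewer there is one more tool, called after "Call:" as name(argument=value, ...), one argument or row to a line, values as JSON. move_arm: Moves the arm, as the interface text tells. Its arguments: {"type":"object","properties":{"increments":{"type":"array","items":{"type":"array","items":{"type":"number"}}},"force":{"type":"number"}},"required":["increments"]}

```bash
mkdir -p pics; ls
cat > h.py <<'E'
import numpy as np, cv2
from station import ctrl
from scipy.spatial.transform import Rotation as R
def ray(c,row,col,obs=None):
    K=c["K"]
    if "pose" in c:
        d=np.array([(col-K[0,2])/K[0,0],(row-K[1,2])/K[1,1],1.]);T=np.array(c["pose"])
    else:
        x=(col-K[0,2])/K[0,0];y=(row-K[1,2])/K[1,1];r=np.hypot(x,y)+1e-12
        d=np.array([np.sin(r)*x/r,np.sin(r)*y/r,np.cos(r)])
        W=np.eye(4);W[:3,:3]=R.from_euler("xyz",obs["eef_rot"]).as_matrix();W[:3,3]=obs["ee_pos"]
        T=W@np.array(c["tool_from_camera"])
    return T[:3,3],T[:3,:3]@d
def at_z(c,row,col,z,obs=None):
    o,d=ray(c,row,col,obs);return o+d*(z-o[2])/d[2]
E
cat > s1.py <<'E'
from h import *
o=ctrl.get_obs();print(o)
for n in ["scene","side","wrist"]:
    o=ctrl.get_obs();c=ctrl.camera(n);c["K"]=np.array(c["K"]);cv2.imwrite(f"pics/a_{n}.png",c["color"])
    for name,z in [("level",.021),("foot_grip",.076),("plate",.05),("slide_box",.017),("petri_stack",.025),("wash_bottle",.09),("oil_bottle",.047),("beaker",.042)]:
        for r in ctrl.cut_out(name,c)[:4]:
            print(n,name,round(r["conf"],2),np.round(r["centre"]),int(r["mask"].sum()),np.round(at_z(c,*r["centre"],z,o),3))
E
python3 s1.py
```

```text
pics
{'time_s': 0.0, 'qpos': array([-6.66055923e-02,  3.00445242e-01,  1.52161772e+00,  1.70761315e-05,
        1.32070535e+00, -6.66280626e-02]), 'joint_vel': array([ 0.0006773 , -0.00127811, -0.0012912 ,  0.000446  , -0.00063827,
        0.00020726]), 'tau': array([-1.53750298e-03, -5.31805658e+01, -3.52735734e+01,  7.07558286e-02,
        2.43994006e-02, -4.79655944e-05]), 'ee_pos': array([5.49720693e-01, 1.71093759e-05, 2.04885021e-01]), 'eef_rot': array([-3.14042071e+00, -9.47769691e-05,  1.57081451e+00]), 'force': array([0.68418308, 0.08048203, 1.30334612]), 'moment': array([-0.01971128,  0.04717319, -0.02756827]), 'grip_force': 0.0, 'grip_width': 0.09403869473399692}
scene level 0.83 [247. 215.] 1599 [ 0.38  -0.157  0.021]
scene level 0.7 [234. 407.] 792 [0.521 0.356 0.021]
scene level 0.66 [187. 350.] 1257 [0.238 0.314 0.021]
scene level 0.54 [281. 154.] 1247 [ 0.459 -0.329  0.021]
scene foot_grip 0.5 [278. 328.] 266 [0.659 0.055 0.076]
scene plate 0.76 [302. 276.] 7385 [ 0.663 -0.075  0.05 ]
scene slide_box 0.63 [285. 154.] 1308 [ 0.468 -0.332  0.017]
scene petri_stack 0.89 
[... 603 characters left out ...]
side petri_stack 0.76 [199. 336.] 547 [0.725 0.31  0.025]
side wash_bottle 0.78 [295. 508.] 1927 [ 0.686 -0.315  0.09 ]
side oil_bottle 0.66 [291. 290.] 460 [0.36  0.01  0.047]
side beaker 0.61 [183. 265.] 698 [0.597 0.48  0.042]
wrist level 0.7 [26. 38.] 2653 [0.211 0.246 0.021]
wrist level 0.66 [316. 152.] 4287 [ 0.35  -0.116  0.021]
wrist foot_grip 0.92 [168. 446.] 1646 [0.658 0.058 0.076]
wrist plate 0.59 [241. 399.] 37942 [ 0.625 -0.015  0.05 ]
wrist slide_box 0.71 [441. 250.] 3637 [ 0.451 -0.32   0.017]
wrist petri_stack 0.47 [245. 404.] 37673 [ 0.637 -0.027  0.025]
wrist wash_bottle 0.75 [432. 435.] 1585 [ 0.681 -0.231  0.09 ]
wrist oil_bottle 0.97 [189. 148.] 1722 [0.381 0.038 0.047]
```

View pics/a_scene.png

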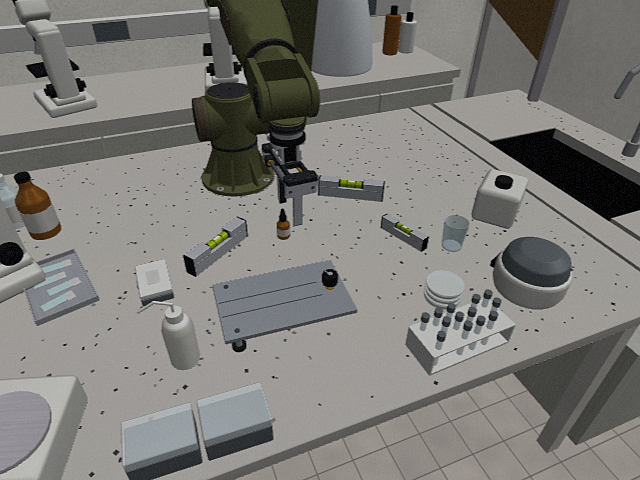

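View pics/a_wrist.png

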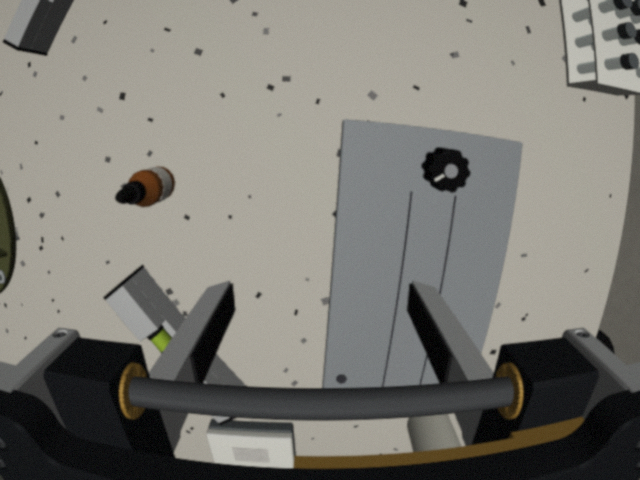

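Three level look-alikes in the scene picture: (col 217,row 246) front of the plate, (352,187) near the base, and (407,233) on the left. The one at (407,233) looks smallest and lies opposite the slide box. I'll measure all three and check with a crop.

```bash
cat > s2.py <<'E'
from h import *
for n in ["scene","side"]:
    c=ctrl.camera(n);c["K"]=np.array(c["K"])
    for r in ctrl.cut_out("level",c)[:4]:
        ys,xs=np.nonzero(r["mask"])
        P=np.array([at_z(c,y,x,.021)[:2] for y,x in zip(ys,xs)],np.float32)*1000
        print(n,np.round(r["centre"]),"rect mm",[np.round(v) for v in cv2.minAreaRect(P)])
    if n=="scene": cv2.imwrite("pics/b.png",cv2.resize(c["color"][160:260,310:460],None,fx=5,fy=5,interpolation=cv2.INTER_CUBIC))
E
python3 s2.py
```

```text
scene [190. 354.] rect mm [array([242., 314.]), array([214., 125.]), np.float64(58.0)]
scene [247. 215.] rect mm [array([ 372., -147.]), array([ 87., 257.]), np.float64(34.0)]
scene [232. 409.] rect mm [array([507., 353.]), array([178.,  70.]), np.float64(20.0)]
side [336. 346.] rect mm [array([ 386., -145.]), array([100., 225.]), np.float64(35.0)]
side [259. 186.] rect mm [array([257., 320.]), array([294.,  48.]), np.float64(58.0)]
side [222. 262.] rect mm [array([506., 350.]), array([206.,  68.]), np.float64(21.0)]
```

View pics/b.png

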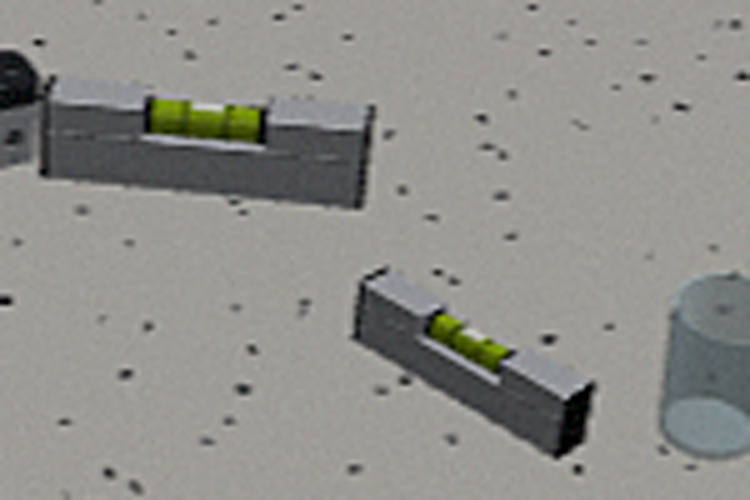

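The crop confirms it: the level at scene (407,233), world about (0.507,0.351), is clearly smaller than the one above it at (352,187), and also smaller than the one at (217,246). I'll go above it.

Call:
move_arm(
  increments=[
    [1,0.88,-0.11,0,0,0,0],
    [1,0.88,-0.11,0,0,0,0],
    [1,0.88,-0.11,0,0,0,0],
    [1,0.88,-0.11,0,0,0,0],
    [1,0.88,-0.11,0,0,0,0],
    [1,0.88,-0.11,0,0,0,0],
    [1,0.88,-0.11,0,0,0,0],
    [1,0.88,-0.11,0,0,0,0],
    [1,0,0,0,0,0,0.136],
    [1,0,0,0,0,0,0.136],
    [1,0,0,0,0,0,0.136],
    [1,0,0,0,0,0,0.136],
    [1,0,0,0,0,0,0.136],
    [1,0,0,0,0,0,0.136],
    [1,0,0,0,0,0,0.136],
    [1,0,0,0,0,0,0.136],
    [1,0,0,0,0,0,0.136],
    [1,0,0,0,0,0,0],
  ],
)

```text
time_s: 3.35
ee_pos: [0.506, 0.352, 0.2054]
eef_rot: [3.142, 0.0, 0.345]
force: [-0.6, -0.8, 0.4]
grip_width: 0.0935
grip_force: 0.0
```

```bash
cat > s3.py <<'E'
from h import *
o=ctrl.get_obs();c=ctrl.camera("wrist");print(o["time_s"],o["ee_pos"],o["eef_rot"],o["qpos"]);cv2.imwrite("pics/c.png",c["color"])
for r in ctrl.cut_out("level",c)[:3]:
    ys,xs=np.nonzero(r["mask"])
    P=np.array([at_z(c,y,x,.042,o)[:2] for y,x in zip(ys,xs)],np.float32)*1000
    print(r["conf"],np.round(r["centre"]),"rect mm",[np.round(v,2) for v in cv2.minAreaRect(P)])
E
python3 s3.py
```

```text
3.35 [0.50597091 0.35199112 0.20537956] [3.14156086e+00 1.27699127e-04 3.44577576e-01] [ 5.48403972e-01  4.49541440e-01  1.31719285e+00 -5.38575633e-06
  1.37498985e+00  1.77462377e+00]
0.87 [426. 286.] rect mm [array([266.69, 313.27]), array([212.2 ,  66.71]), np.float64(56.86)]
0.83 [216. 318.] rect mm [array([505.86, 353.54]), array([150.31,  23.78]), np.float64(20.15)]
```

View pics/c.png

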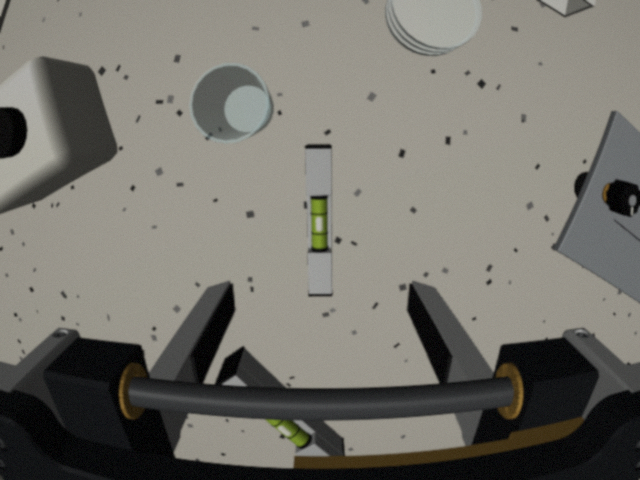

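The picture shows the level centred at (318,220). It measures 150.3 x 23.8 mm, which fits the target; the bigger one is at (290,430) and the beaker at (230,103), clear. I'll grip it.

Call:
move_arm(
  increments=[
    [1,0,-0.03,0.85,0,0,0],
    [1,0,0,0.85,0,0,0],
    [1,0,0,0.85,0,0,0],
    [1,0,0,0.85,0,0,0],
    [1,0,0,0.43,0,0,0],
    [1,0,0,0,0,0,0],
    [0,0,0,0,0,0,0],
    [0,0,0,0,0,0,0],
    [0,0,0,0,0,0,0],
    [0,0,0,0,0,0,0],
    [0,0,0,0,0,0,0],
    [0,0,0,0,0,0,0],
    [0,0,0,0,0,0,0],
  ],
  force=25,
)

```text
time_s: 4.75
ee_pos: [0.5055, 0.3534, 0.014]
eef_rot: [-3.142, -0.0, 0.347]
force: [-0.1, 0.0, 0.2]
grip_width: 0.0414
grip_force: 0.0
```

Call:
move_arm(
  increments=[
    [0,0,0,0,0,0,0],
    [0,0,0,0,0,0,0],
    [0,0,0,0,0,0,0],
    [0,0,0,0,0,0,0],
    [0,0,0,-0.5,0,0,0],
    [0,0,0,-1,0,0,0],
    [0,0,0,-1,0,0,0],
    [0,0,0,-0.5,0,0,0],
  ],
)

```text
time_s: 5.55
ee_pos: [0.5063, 0.3539, 0.1684]
eef_rot: [-3.141, -0.005, 0.347]
force: [0.5, -0.3, -3.3]
grip_width: 0.0236
grip_force: 25.0
```

```bash
cat > s4.py <<'E'
from h import *
c=ctrl.camera("wrist")
im=cv2.imread("pics/a_wrist.png")
o={"ee_pos":[.5497,0,.2049],"eef_rot":[-3.1404,0,1.5708]}
g=lambda r,k,z=.052:at_z(c,r,k,z,o)[:2]
for p in [(192,412),(385,383),(197,455),(360,426)]: print(p,g(*p).round(4))
print("corners",g(121,344).round(4),g(143,522).round(4),g(388,324).round(4))
k=g(168,446,.09);print("knob",k)
a=g(192,412)-g(385,383);b=g(197,455)-g(360,426)
for v in(a,b):print(np.arctan2(v[1],v[0]))
o=ctrl.get_obs();print(o["ee_pos"],o["grip_width"],o["grip_force"],o["force"],o["time_s"])
E
python3 s4.py
```

```text
(192, 412) [0.6339 0.0336]
(385, 383) [ 0.6204 -0.183 ]
(197, 455) [0.6767 0.03  ]
(360, 426) [ 0.6663 -0.1504]
corners [0.5705 0.0965] [0.7461 0.0864] [ 0.5537 -0.1856]
knob [0.65257111 0.06025593]
1.5084774906553
1.5133512975908143
[0.50702663 0.35438628 0.17113161] 0.02385252840238804 24.98078316450119 [ 0.80333901 -0.58150822  1.80371781] 5.6
```

Call:
move_arm(
  increments=[
    [0,0,0,0,0,0,-0.145],
    [0,0,0,0,0,0,-0.145],
    [0,0,0,0,0,0,-0.145],
    [0,0,0,0,0,0,-0.145],
    [0,0,0,0,0,0,-0.145],
    [0,0,0,0,0,0,-0.145],
    [0,0,0,0,0,0,-0.145],
    [0,0,0,0,0,0,-0.145],
    [0,-0.888,0.337,0,0,0,0],
    [0,-0.888,0.337,0,0,0,0],
    [0,-0.888,0.337,0,0,0,0],
    [0,-0.888,0.337,0,0,0,0],
    [0,-0.888,0.337,0,0,0,0],
    [0,-0.888,0.337,0,0,0,0],
    [0,-0.888,0.337,0,0,0,0],
    [0,-0.888,0.337,0,0,0,0],
    [0,-0.888,0.337,0,0,0,0],
    [0,-0.888,0.337,0,0,0,0],
    [0,0,0,0,0,0,0],
    [0,0,0,0,0,0,0],
  ],
)

```text
time_s: 7.6
ee_pos: [0.6447, -0.1012, 0.1621]
eef_rot: [-3.139, -0.001, 1.505]
force: [0.3, 1.0, -3.0]
grip_width: 0.0236
grip_force: 25.0
```

```bash
cat > s5.py <<'E'
from h import *
o=ctrl.get_obs();c=ctrl.camera("wrist");print(o["time_s"],o["ee_pos"],o["eef_rot"],o["force"]);cv2.imwrite("pics/d.png",c["color"])
# project predicted plate points into the picture
T=np.eye(4);T[:3,:3]=R.from_euler("xyz",o["eef_rot"]).as_matrix();T[:3,3]=o["ee_pos"];T=T@np.array(c["tool_from_camera"]);K=np.array(c["K"])
ex=np.array([.060,.998]);ey=np.array([-.998,.060]);m=np.array([.647,-.098])
im=c["color"].copy()
for a,b,z in [(.155,0,.09),(.19,.09,.052),(.19,-.09,.052),(.1,.022,.052),(.1,-.022,.052),(0.05,.022,.052),(0.05,-.022,.052)]:
    p=np.linalg.inv(T)@np.r_[m+a*ex+b*ey,z,1];r=np.hypot(p[0],p[1]);th=np.arctan2(r,p[2])
    u=K[0,2]+K[0,0]*th*p[0]/r;v=K[1,2]+K[1,1]*th*p[1]/r
    cv2.drawMarker(im,(int(u),int(v)),(0,0,255),cv2.MARKER_CROSS,9)
cv2.imwrite("pics/d.png",im)
E
python3 s5.py
```

```text
7.6 [ 0.6447313  -0.10122962  0.16213289] [-3.13923189e+00 -5.23138229e-04  1.50502786e+00] [ 0.28382952  0.98421165 -3.03259001]
```

View pics/d.png

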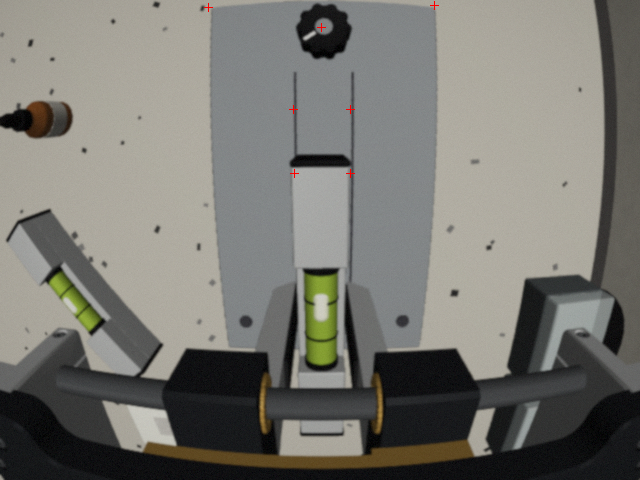

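The picture shows the predicted marks on the plate corners, lines and knob (323,28) to within about 2 px, with the level in the grip in line with the engraved lines. I'll lower it.

Call:
move_arm(
  increments=[
    [0,0,0.04,0.7,0,0,0],
    [0,0,0,0.7,0,0,0],
    [0,0,0,0.34,0,0,0],
    [0,0,0,0,0,0,0],
    [0,0,0,0,0,0,0],
  ],
)

```text
time_s: 8.15
ee_pos: [0.6475, -0.0996, 0.0777]
eef_rot: [3.141, 0.0, 1.508]
force: [0.4, -0.7, -2.5]
grip_width: 0.0235
grip_force: 25.0
```

Call:
move_arm(
  increments=[
    [0,0,0,0.1,0,0,0],
    [0,0,0,0.08,0,0,0],
    [0,0,0,0.04,0,0,0],
    [0,0,0,0,0,0,0],
  ],
)

```text
time_s: 8.55
ee_pos: [0.6472, -0.1006, 0.0659]
eef_rot: [3.142, -0.0, 1.507]
force: [-0.1, 0.4, -2.3]
grip_width: 0.0234
grip_force: 25.0
```

Call:
move_arm(
  increments=[
    [0,0,0,0.02,0,0,0],
    [0,0,0,0.02,0,0,0],
    [0,0,0,0,0,0,0],
  ],
)

```text
time_s: 8.85
ee_pos: [0.6474, -0.1006, 0.0655]
eef_rot: [3.141, 0.0, 1.507]
force: [-6.7, 1.7, 10.8]
grip_width: 0.0237
grip_force: 25.0
```

Call:
move_arm(
  increments=[
    [0,0,0,0,0,0,0],
    [0,0,0,0,0,0,0],
    [1,0,0,0,0,0,0],
    [1,0,0,0,0,0,0],
    [1,0,0,0,0,0,0],
    [1,0,0,0,0,0,0],
    [1,0,0,-0.5,0,0,0],
    [1,0,0,-0.8,0,0,0],
    [1,0,0,-0.8,0,0,0],
  ],
)

```text
time_s: 9.75
ee_pos: [0.6469, -0.1005, 0.1698]
eef_rot: [-3.14, -0.0, 1.507]
force: [0.1, -0.3, -0.2]
grip_width: 0.0764
grip_force: 0.0
```

Call:
move_arm(
  increments=[
    [1,-0.5,0,-0.5,0,0,0],
    [1,-0.5,0,0,0,0,0],
    [1,0,0,0,0,0,0],
    [1,0,0,0,0,0,0],
    [1,0,0,0,0,0,0],
    [1,0,0,0,0,0,0],
    [1,0,0,0,0,0,0],
    [1,0,0,0,0,0,0],
    [1,0,0,0,0,0,0],
    [1,0,0,0,0,0,0],
    [1,0,0,0,0,0,0],
    [1,0,0,0,0,0,0],
    [1,0,0,0,0,0,0],
    [1,0,0,0,0,0,0],
  ],
)

```text
time_s: 11.15
ee_pos: [0.644, -0.1505, 0.1939]
eef_rot: [-3.142, -0.0, 1.507]
force: [-0.9, -0.1, 0.7]
grip_width: 0.0938
grip_force: 0.0
```

```bash
cat > s6.py <<'E'
from h import *
import sys
o=ctrl.get_obs();c=ctrl.camera("wrist");print(o["time_s"],o["ee_pos"],o["eef_rot"],o["force"])
n=sys.argv[1]
np.savez(f"{n}.npz",color=c["color"],ee_pos=o["ee_pos"],eef_rot=o["eef_rot"],K=c["K"],tool_from_camera=c["tool_from_camera"])
r=ctrl.cut_out("level",c)[0];print(r["conf"],np.round(r["centre"]))
T=np.eye(4);T[:3,:3]=R.from_euler("xyz",o["eef_rot"]).as_matrix();T[:3,3]=o["ee_pos"];T=T@np.array(c["tool_from_camera"]);K=np.array(c["K"])
# rectify the plane z=0.088 (vial) along plate axes: 0.2 mm/px, columns = plate x, rows = plate -y
ex=np.array([.060,.998]);ey=np.array([-.998,.060]);m=np.array([.647,-.098])
a=np.arange(-.1,.1,.00025);b=np.arange(.03,-.03,-.00025);A,B=np.meshgrid(a,b)
W=np.stack([m[0]+A*ex[0]+B*ey[0],m[1]+A*ex[1]+B*ey[1],0*A+.088,1+0*A],-1)@np.linalg.inv(T).T
rr=np.hypot(W[...,0],W[...,1]);f=np.arctan2(rr,W[...,2])/rr
im=cv2.remap(c["color"],(K[0,2]+K[0,0]*f*W[...,0]).astype(np.float32),(K[1,2]+K[1,1]*f*W[...,1]).astype(np.float32),cv2.INTER_CUBIC)
cv2.imwrite(f"pics/{n}_rect.png",im)
# vial: saturated green pixels; bubble: pale inside
hsv=cv2.cvtColor(im,cv2.COLOR_BGR2HSV);g=((hsv[...,1]>120)&(hsv[...,0]>25)&(hsv[...,0]<70)&(hsv[...,2]>60)).astype(np.uint8)
_,l,s,ce=cv2.connectedComponentsWithStats(cv2.morphologyEx(g,cv2.MORPH_CLOSE,np.ones((15,15))))
k=1+s[1:,4].argmax();x,y,w,h=s[k,:4];print("vial mm x",a[x]*1e3,a[min(x+w,799)]*1e3,"y",b[y]*1e3,b[min(y+h,239)]*1e3)
p=im[y+h//2-14:y+h//2+14,x:x+w].astype(float)
blue=p[...,0].mean(0);v=p[...,1].mean(0)
for i in range(0,w,4):print(f"{a[x+i]*1e3:.0f}:{blue[i]:.0f}/{v[i]:.0f}",end=" ")
E
python3 s6.py e
```

```text
11.15 [ 0.64402463 -0.15049063  0.19394886] [-3.14157948e+00 -1.38143977e-05  1.50679049e+00] [-0.93493372 -0.12880342  0.71918681]
0.89 [176. 319.]
vial mm x -28.999999999999943 21.000000000000103 y 5.749999999999977 -8.500000000000036
-29:23/54 -28:38/114 -27:48/149 -26:50/155 -25:50/155 -24:51/156 -23:50/155 -22:50/155 -21:51/156 -20:52/156 -19:65/154 -18:105/160 -17:140/171 -16:159/182 -15:162/181 -14:158/175 -13:163/180 -12:166/185 -11:165/186 -10:166/187 -9:167/187 -8:167/187 -7:168/188 -6:167/188 -5:153/182 -4:113/170 -3:66/159 -2:51/155 -1:50/155 0:51/155 1:51/156 2:51/156 3:50/155 4:50/151 5:40/119 6:33/90 7:43/128 8:50/153 9:51/156 10:50/155 11:51/155 12:51/155 13:50/155 14:51/156 15:50/155 16:50/155 17:50/155 18:51/155 19:49/151 20:40/116
```

View pics/e_rect.png

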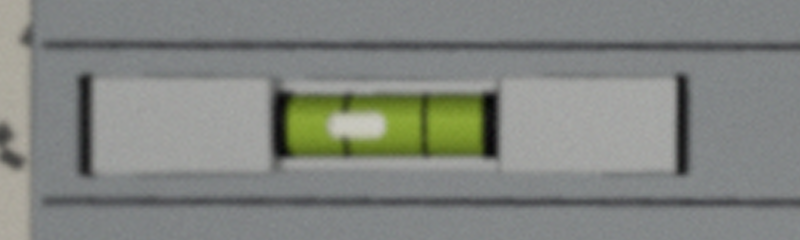

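The rectified picture shows the level between the lines, rings at about −14 and +6 mm (columns 345, 425), and the bubble centre at −11 mm (column 356). The offset is 7.1 mm towards the fixed feet, so the screw end is low: clockwise by about 2.2 rad.

Call:
move_arm(
  increments=[
    [1,0.83,0,0,0,0,0],
    [1,0.83,0,0,0,0,0],
    [1,0.83,0,0,0,0,0],
    [1,0.83,0.02,0,0,0,0],
    [1,0.83,0,0,0,0,0],
    [1,0,0,0,0,0,-0.15],
    [1,0,0,0.65,0,0,-0.15],
    [1,0,0,0.65,0,0,-0.15],
    [1,0,0,0.65,0,0,-0.15],
    [1,0,0,0.65,0,0,0],
    [1,0,0,0,0,0,0],
    [0,0,0,0,0,0,0],
    [0,0,0,0,0,0,0],
    [0,0,0,0,0,0,0],
    [0,0,0,0,0,0,0],
    [0,0,0,0,0,0,0],
    [0,0,0,0,0,0,0],
    [0,0,0,0,0,0,0],
    [0,0,0,0,0,0,0],
    [0,0,0,0,0,0,0],
  ],
  force=15,
)

```text
time_s: 13.25
ee_pos: [0.6579, 0.0563, 0.064]
eef_rot: [-3.14, -0.0, 2.107]
force: [-5.0, -2.2, 3.0]
grip_width: 0.0379
grip_force: 15.0
```

Call:
move_arm(
  increments=[
    [0,0,0,0,0,0,0.147],
    [0,0,0,0,0,0,0.147],
    [0,0,0,0,0,0,0.147],
    [0,0,0,0,0,0,0.147],
    [0,0,0,0,0,0,0.147],
    [0,0,0,0,0,0,0.147],
    [0,0,0,0,0,0,0.147],
    [0,0,0,0,0,0,0.147],
    [0,0,0,0,0,0,0.147],
    [0,0,0,0,0,0,0.147],
    [0,0,0,0,0,0,0.147],
    [0,0,0,0,0,0,0.147],
    [0,0,0,0,0,0,0.147],
    [0,0,0,0,0,0,0.147],
    [0,0,0,0,0,0,0.147],
    [0,0,0,0,0,0,0],
    [0,0,0,0,0,0,0],
  ],
)

```text
time_s: 14.95
ee_pos: [0.6563, 0.0577, 0.0638]
eef_rot: [-3.141, 0.006, -0.098]
force: [-16.3, 6.2, 8.6]
grip_width: 0.0382
grip_force: 15.0
```

Call:
move_arm(
  increments=[
    [1,0,0,0,0,0,0],
    [1,0,0,0,0,0,0],
    [1,0,0,0,0,0,0],
    [1,0,0,0,0,0,0],
    [1,0,0,-0.6,0,0,0],
    [1,0,0,-1,0,0,-0.146],
    [1,0,0,-1,0,0,-0.146],
    [1,0,0,0,0,0,-0.146],
    [1,0,0,0,0,0,-0.146],
    [1,0,0,0,0,0,-0.146],
    [1,0,0,0,0,0,-0.146],
    [1,0,0,0,0,0,-0.146],
    [1,0,0,0,0,0,-0.146],
    [1,0,0,0,0,0,-0.146],
    [1,0,0,0,0,0,-0.146],
    [1,0,0,0,0,0,-0.146],
    [1,0,0,0,0,0,0],
  ],
)

```text
time_s: 16.65
ee_pos: [0.6583, 0.0564, 0.1939]
eef_rot: [3.142, 0.0, 1.51]
force: [-0.2, 0.3, 0.1]
grip_width: 0.0939
grip_force: 0.0
```

Call:
move_arm(
  increments=[
    [1,-0.83,0,0,0,0,0],
    [1,-0.83,0,0,0,0,0],
    [1,-0.83,0,0,0,0,0],
    [1,-0.83,0,0,0,0,0],
    [1,-0.83,0,0,0,0,0],
    [1,0,0,0,0,0,0],
    [1,0,0,0,0,0,0],
    [1,0,0,0,0,0,0],
    [1,0,0,0,0,0,0],
    [1,0,0,0,0,0,0],
    [1,0,0,0,0,0,0],
    [1,0,0,0,0,0,0],
  ],
)

```text
time_s: 17.85
ee_pos: [0.6453, -0.1502, 0.194]
eef_rot: [3.142, 0.0, 1.508]
force: [-0.3, -0.1, 0.4]
grip_width: 0.0939
grip_force: 0.0
```

```bash
python3 s6.py f
```

```text
17.85 [ 0.64530723 -0.15021576  0.19397591] [3.14157356e+00 5.40666069e-05 1.50807257e+00] [-0.27279685 -0.06915706  0.40473148]
0.78 [176. 318.]
vial mm x -29.249999999999943 21.000000000000103 y 5.999999999999978 -8.750000000000036
-29:24/63 -28:39/122 -27:50/152 -26:50/155 -25:49/154 -24:50/155 -23:51/156 -22:50/155 -21:51/156 -20:51/156 -19:49/154 -18:50/155 -17:50/154 -16:49/152 -15:42/127 -14:34/97 -13:40/120 -12:59/147 -11:95/157 -10:135/170 -9:158/182 -8:166/187 -7:166/186 -6:166/187 -5:166/187 -4:166/187 -3:166/187 -2:166/187 -1:166/187 -0:166/187 1:167/188 2:157/184 3:117/171 4:66/153 5:40/116 6:32/93 7:44/135 8:49/153 9:50/156 10:51/156 11:51/155 12:50/156 13:50/154 14:49/154 15:50/155 16:50/155 17:50/155 18:50/155 19:49/153 20:40/122 21:23/56
```

View pics/f_rect.png

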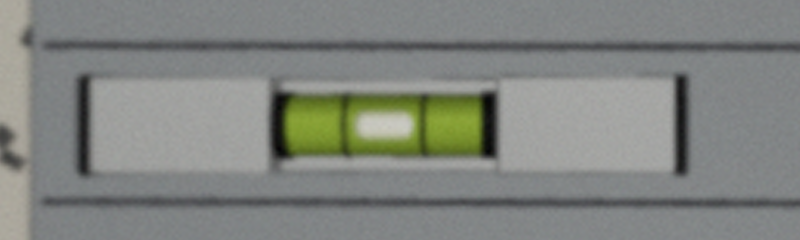

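The picture shows the rings at columns 345 and 424 with the bubble at 385, so it is centred within about 0.2 mm and settled. Next I press with the open fingertips astride the window, on the solid tops at ±50 mm.

Call:
move_arm(
  increments=[
    [1,0.48,0,0,0,0,0],
    [1,0.48,0,0,0,0,0],
    [1,0,0,0,0,0,0.1426],
    [1,0,0,0,0,0,0.1426],
    [1,0,0,0,0,0,0.1426],
    [1,0,0,0,0,0,0.1426],
    [1,0,0,0,0,0,0.1426],
    [1,0,0,0,0,0,0.1426],
    [1,0,0,0,0,0,0.1426],
    [1,0,0,0,0,0,0.1426],
    [1,0,0,0,0,0,0.1426],
    [1,0,0,0,0,0,0.1426],
    [1,0,0,0,0,0,0.1426],
    [1,0,0,0.7,0,0,0],
    [1,0,0,0.7,0,0,0],
    [1,0,0,0.4,0,0,0],
    [1,0,0,0,0,0,0],
    [1,0,0,0,0,0,0],
    [1,0,0,0,0,0,0],
  ],
)

```text
time_s: 19.85
ee_pos: [0.649, -0.1028, 0.1058]
eef_rot: [3.141, -0.003, -0.061]
force: [0.4, -0.1, 0.5]
grip_width: 0.0939
grip_force: 0.0
```

Call:
move_arm(
  increments=[
    [1,0,0,0.08,0,0,0],
    [1,0,0,0.08,0,0,0],
    [1,0,0,0,0,0,0],
    [1,0,0,0,0,0,0],
  ],
)

```text
time_s: 20.25
ee_pos: [0.6482, -0.1027, 0.0959]
eef_rot: [3.142, 0.0, -0.061]
force: [-0.6, -0.4, 0.3]
grip_width: 0.0939
grip_force: 0.0
```

Call:
move_arm(
  increments=[
    [1,0,0,0.02,0,0,0],
    [1,0,0,0.02,0,0,0],
    [1,0,0,0,0,0,0],
    [1,0,0,0,0,0,0],
  ],
)

```text
time_s: 20.65
ee_pos: [0.6485, -0.1027, 0.0943]
eef_rot: [3.142, -0.001, -0.061]
force: [-1.1, 0.1, 4.0]
grip_width: 0.0936
grip_force: 1.9
```

Call:
move_arm(
  increments=[
    [1,0,0,0.012,0,0,0],
    [1,0,0,0,0,0,0],
    [1,0,0,0,0,0,0],
    [1,0,0,0,0,0,0],
    [1,0,0,0,0,0,0],
  ],
)

```text
time_s: 21.15
ee_pos: [0.6485, -0.1027, 0.0943]
eef_rot: [3.141, -0.001, -0.061]
force: [-1.4, 0.7, 8.1]
grip_width: 0.094
grip_force: 4.2
```

Call:
move_arm(
  increments=[
    [1,0,0,0.005,0,0,0],
    [1,0,0,0,0,0,0],
    [1,0,0,0,0,0,0],
    [1,0,0,0,0,0,0],
    [1,0,0,0,0,0,0],
    [1,0,0,0,0,0,0],
    [1,0,0,0,0,0,0],
    [1,0,0,0,0,0,0],
    [1,0,0,0,0,0,0],
    [1,0,0,0,0,0,0],
    [1,0,0,0,0,0,0],
    [1,0,0,0,0,0,0],
    [1,0,0,0,0,0,0],
    [1,0,0,0,0,0,0],
    [1,0,0,0,0,0,0],
    [1,0,0,0,0,0,0],
    [1,0,0,0,0,0,0],
    [1,0,0,0,0,0,0],
  ],
)

```text
time_s: 22.95
ee_pos: [0.6486, -0.1027, 0.0942]
eef_rot: [3.141, -0.001, -0.061]
force: [-2.5, 0.1, 10.1]
grip_width: 0.0941
grip_force: 5.1
```

Run:
```python
from h import *
f=[]
ims=[]
for n in ["wrist","side","scene"]:
    o=ctrl.get_obs();f.append(o["force"][2]);c=ctrl.camera(n);im=c["color"]
    r=[x for x in ctrl.cut_out("bubble",c)]
    if n!="wrist":
        p=np.linalg.inv(np.array(c["pose"]))@[.648,-.102,.088,1];q=np.array(c["K"])@p[:3];u,v=(q[:2]/q[2]).astype(int)
        ims.append(cv2.resize(im[v-30:v+30,u-50:u+50],(500,300),interpolation=cv2.INTER_CUBIC))
    else: ims.append(cv2.resize(im,(400,300))) 
ims[0]=cv2.resize(ims[0],(400,300))
cv2.imwrite("pics/g.png",cv2.resize(np.vstack([np.hstack([ims[1],ims[2]]),cv2.copyMakeBorder(ims[0],0,0,0,600,cv2.BORDER_CONSTANT)]),(800,480)));print(f)
```

```text
[np.float64(10.054481287734887), np.float64(10.7048927544486), np.float64(10.830797056608315)]
```

View pics/g.png

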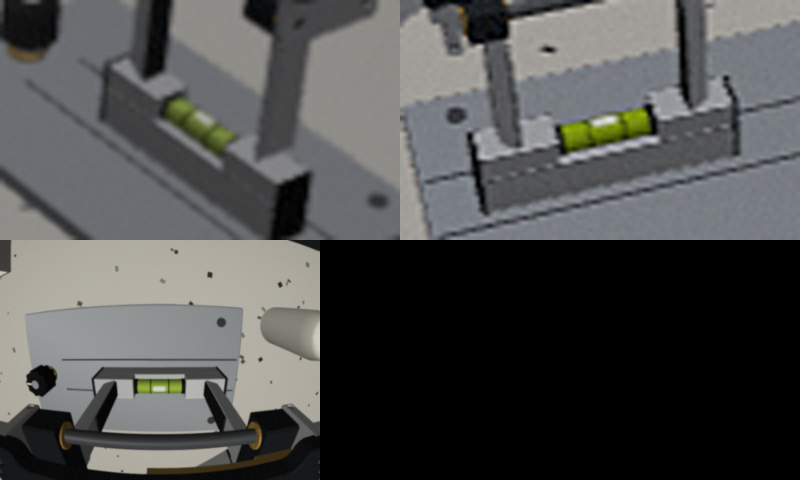

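All three views show both fingertips on the solid tops and the bubble centred between the rings, with a steady push of about 10.5 N. I'll hand in.

```bash
python3 -c "
from station import ctrl
print(ctrl.hand_in())"
```

```text
the job is handed in; nothing more can be done
None
```

The job is handed in: the level lies between the engraved lines, the knob is turned about 2.2 rad clockwise, and the bubble is centred (within about 0.2 mm just before the final press, by eye since), with the arm still pressing at about 10.5 N; no verdict was returned.

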